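# Open the blue button tin

### The arm

A 6-joint arm with a two-finger parallel gripper is mounted at the origin on the work surface. World frame = base frame: x ahead of the robot, y to its left, z up, the work surface at z = 0. Lengths are in mm, angles in rad, forces in N, time in s.
With the tool pointing down it reaches from about 225 to 725 mm from the base axis. Payload 3.1 kg.
Tool frame: the origin (TCP) lies midway between the tips of the shut fingers; the grasp point (between the pads) lies 19 mm behind it; z points along the fingers, x is the direction in which the jaws open and shut, and the axes are right-handed (so a half turn about z gives the same grasp; the last joint's range is limited). The gripper opens to 85 mm and grips with 20 to 120 N. Pads are 22 mm wide; open, the fingers measure 114 mm over their backs; the gripper's body (76 mm by 85 mm) begins 54 mm behind the grasp point. The pads swing forward as they close: fully open they stand 13 mm farther back than shut.
Start: joints at [0.995, 0.048, 0.099, 1.622, 0, 1.443], TCP at [227.322, 473.225, 231.312] pointing down, gripper open.
Joint ranges: [-2.91, 2.91], [-0.99, 1.94], [-1.21, 1.42], [-2.12, 2.29], [-1.49, 1.47], [-3.14, 3.14]. Speed limits (rad/s): [2.79, 2.79, 3.14, 3.14, 3.14, 3.14].

### API

Orientations are given as a rotation vector (axis times angle).
In Python, from cell import ctrl gives the robot as it stands.
- The arm moves only by the tool servo_tool, never from a script. Its argument "series" is text: rows parted by semicolons, each of 7 numbers parted by spaces: the shift along the tool's x, y, z in cm, then the turn, a rotation vector about the tool's x, y, z in rad, then the finger opening in cm, from 0 to 8.54. In form: tx ty tz rx ry rz grip; .... A call has 1 to 8 rows; each row shifts and turns the pose as measured when the row begins, along the tool's axes as they then stand; what a row does not reach is not made up. A row lasts 1/12 s, in which the tool goes at most 41.7 mm and 7.16 degrees, less where a joint would pass 70% of its speed; a pose out of reach is approached as far as the arm can. A call is refused whole if a number of a shift passes 4.17 or a number of a turn 0.125, either way. A call with a gripper value outside its range is refused whole. The fingers move at their own pace and stop on an object; "force" is the grip in N (left out, the last holds). Time passes only in rows, so rows that do not move let the fingers close. It gives the time, the measured TCP pose, the force and the opening at its end, in the units of the state.
- ctrl.get_obs(): the state, without advancing time (a new reading comes with each control period).
- ctrl.camera(name): name is "scene" or "top"; returns a dict with "image" (400x640x3 uint8, red, green, blue), "K" (3x3 intrinsics, pixels), "distortion" ([k1, k2, p1, p2, k3] as OpenCV has them; the pictures are not rectified), "position" and "orientation" of the camera in the world. Camera axes: x right, y up, looking along -z (the intrinsics and any distortion apply to the point x, -y, -z); pixel columns grow to the right and rows downward; lengths in mm; the calibration is good to about 2 mm. A picture is of the moment at which its call begins. There is no depth.
- ctrl.sign_off(): hands the job in, once; it reports no verdict.
The state is a dict: "time": time; "joints": joint angles; "qvel": joint speeds; "effort": joint torques, N m; "tcp_pos": TCP position; "eef_rot": TCP orientation; "ft_force": force on the tool from outside, world axes, zero at the start; "ft_torque": the same for the moment, N m; "width": finger opening in mm.
Only numpy, scipy, OpenCV 4.12 (cv2) and the standard library are available. Lean on these libraries where they do the work, as an engineer would, in place of code of your own. Each camera call takes 0.05 s, during which the arm holds its last target. There are 200 camera calls.

### The job

Open the blue button tin: lift its lid off by the wooden knob and set it down gently, knob up, with the whole lid on the round green cutting mat. Leave the open blue tin standing where it is, and leave the red tin closed and in its place.

Things in the scene. Friction and masses are not known exactly. Their poses are not given: they have to be found in the camera images.
- blue_knob (a point): Centre of the wooden knob head on the blue tin's loose round lid (z up, yaw irrelevant). Head: upright cylinder, 24 mm diameter, 24 mm high, on a 14 mm thick brass neck. The lid's top face is 24 mm below this point; lid disc 110 mm diameter, 5 mm thick; under it a plug 88 mm diameter, 6 mm deep, its underside 35 mm below this point. Closed, this point is 104 mm above the table. About 120 g.
- blue_tin: Blue round tin with buttons in it, loose on the table, about 450 g: 104 mm in diameter, 75 mm high, wall 4 mm. Its lid's plug sits loosely in the mouth, 4 mm play all round, held only by its weight. Origin at the centre of its underside, z up.
- mat_top (a point): Centre of the top face of the round green cutting mat, 170 mm in diameter and 5 mm thick, lying fixed on the table. z up. With the lid lying on the mat, the knob's point is 35 mm above this face.
- red_knob (a point): The same point of the knob on the lid of the red tin, which is the same in all but colour and stays closed; this point is 104 mm above the table and above the red tin's centre. Three thread spools (red, yellow, black; 40 mm in diameter, 55 mm high) also stand about on the table.
Not all that is in view belongs to the job. Leave any pink, purple or turquoise look-alike of the part that bears blue_knob alone.

How it is judged (in metres and radians):
On the way:
1. the blue lid is lifted clear of its tin in the gripper (z of blue_knob in the frame of blue_tin above 0.118 m and contact force between the fingers and blue_lid above 0.3 N), for 0.2 s.
At the end, for the whole second after the job is handed in: The blue lid lies at rest, released, flat (within 10 degrees) and knob up, wholly on the green mat (its centre within 32 mm of the mat's centre); the blue tin stands upright (within 6 degrees) within 30 mm of where it was; the red knob is within 30 mm of where it was, so the red tin is still closed (horizontal distance between blue_knob and mat_top below 0.032 m and z of blue_knob in the frame of mat_top below 0.041 m and angle between blue_knob's own z axis and vertical below 0.17 rad and linear speed of blue_lid below 0.02 m/s and angle between blue_tin's own z axis and vertical below 0.1 rad and distance of each of blue_tin, red_knob from where it was at the start of the episode below 0.03 m); the robot touches nothing.
It fails at once if the blue lid is dropped (falls free faster than 0.6 m/s, some 18 mm of fall) (linear speed of blue_lid above 0.6 m/s and contact force between the fingers and blue_lid below 0.05 N).
It fails at once if the blue tin is knocked over (angle between blue_tin's own z axis and vertical above 0.5 rad).
It fails at once if the red tin or its lid is shifted by more than 30 mm (distance of red_knob from where it was at the start of the episode above 0.03 m).
It also fails if it takes over 38 s, if anything falls off the work surface, if the arm or the gripper's body presses on something with over 40 N, if the wrist force passes 120 N, or if a joint passes its speed limit or range.

## Working session

There is one attempt and no reset: what is moved stays moved. The work goes in short steps, Python scripts to look and compute and a tool call to move; the robot and the scene stay as the last step left them, time stands still between calls to the robot, and variables do not carry over. Pictures are saved under pics/ and viewed, about 8 in all and at most 12, crops included, and the job is handed in when it is done.

Besides the shell and the picture viewer there is one more tool, called after "Emit:" by a JSON object that holds its "op" and its "data", one argument or row to a line. servo_tool: Moves the arm, as the interface text tells. Its arguments: {"type":"object","properties":{"series":{"type":"string"},"force":{"type":"number"}},"required":["series"]}

```bash
ls; mkdir -p pics
cat > h.py <<'E'
import numpy as np, cv2
from scipy.spatial.transform import Rotation as R
from cell import ctrl
def rot(o):
    o=np.array(o,float)
    return o if o.shape==(3,3) else (R.from_rotvec(o).as_matrix() if o.size==3 else R.from_quat(o).as_matrix())
def cast(c,uv,z):
    p=cv2.undistortPoints(np.array([[uv]],float),np.array(c["K"]),np.array(c["distortion"]))[0,0]
    d=rot(c["orientation"])@np.array([p[0],-p[1],-1]); o=np.array(c["position"],float)
    return o+d*(z-o[2])/d[2]
def save(c,n): cv2.imwrite(f"pics/{n}.png",cv2.cvtColor(c["image"],cv2.COLOR_RGB2BGR))
E
python3 - <<'E'
from h import *
o=ctrl.get_obs(); print(o)
for n in("scene","top"):
    c=ctrl.camera(n); save(c,n+"0"); print(n,c["position"],c["orientation"],c["K"],c["distortion"])
E
```

```text
pics
{'time': 0.0, 'joints': array([ 9.95206358e-01,  4.87626993e-02,  9.75711364e-02,  1.62198659e+00,
       -2.44002641e-05,  1.44295781e+00]), 'qvel': array([ 5.21965630e-05, -1.11578224e-04,  1.41347884e-03, -3.06953425e-05,
        2.34931595e-03,  1.64465101e-04]), 'effort': array([-7.88621182e-04, -3.38780522e+01,  3.20016396e+01,  2.03564175e-02,
       -3.77935075e-04, -8.31665190e-07]), 'tcp_pos': array([226.99248535, 472.70936399, 230.0975534 ]), 'eef_rot': array([ 2.65831926,  1.67227537, -0.0033778 ]), 'ft_force': array([-0.34218156, -0.13049343,  0.78598694]), 'ft_torque': array([ 0.01516945, -0.02230867,  0.06788884]), 'width': 85.5153722461817}
scene [ 863.44006869 -386.00399618  923.07947817] [0.63431144 0.21010522 0.61975888] [[446.98203045   0.         317.5614328 ]
 [  0.         446.98203045 198.54477849]
 [  0.           0.           1.        ]] [-0.07855666  0.          0.          0.          0.        ]
top [ 266.6999747   109.11474117 1123.58557852] [ 0.13512696 -0.170729   -1.54126719] [[444.51197721   0.         315.97866003]
 [  0.         444.51197721 204.6306514 ]
 [  0.           0.           1.        ]] [0.01472588 0.         0.         0.         0.        ]
```

View pics/scene0.png

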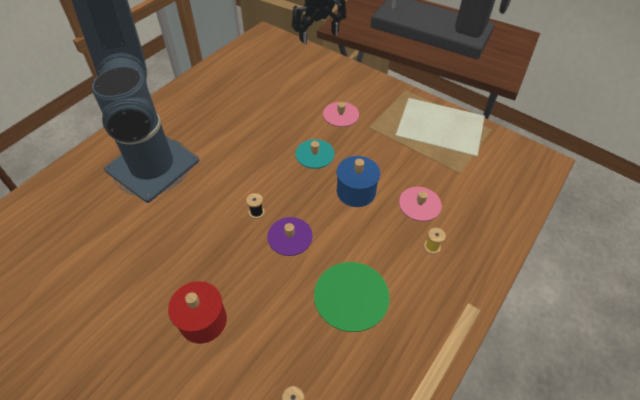

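View pics/top0.png

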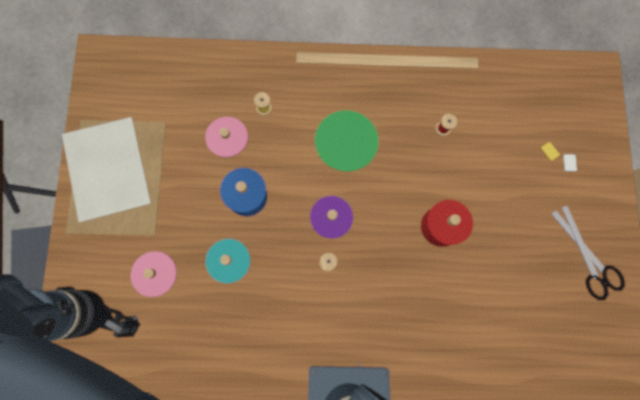

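The top view shows the blue knob at about (241,187), the mat at (346,141) and the red tin at (455,220). In the scene view, the blue knob is at (360,164) and the mat at (352,296). Pink, purple and turquoise decoy lids lie nearby.

```bash
cat >> h.py <<'E'
def blob(im,lo,hi,near,box=None):
    h=cv2.cvtColor(im,cv2.COLOR_RGB2HSV); m=cv2.inRange(h,lo,hi)
    if box is not None:
        k=np.zeros_like(m); x,y,r=box; k[y-r:y+r,x-r:x+r]=255; m&=k
    n,l,s,ce=cv2.connectedComponentsWithStats(m)
    ok=[i for i in range(1,n) if s[i,4]>25]
    i=min(ok,key=lambda i:np.hypot(*(ce[i]-near)))
    return ce[i],s[i]
WOOD=((5,40,70),(28,220,255)); GREEN=((50,100,60),(75,255,255))
E
python3 - <<'E'
from h import *
def ray(c,uv):
    a=cast(c,uv,0);b=cast(c,uv,200); return a,(b-a)/np.linalg.norm(b-a)
rays={}
for n,bk,rk,mt in(("scene",(360,164),(193,300),(352,296)),("top",(241,187),(455,220),(346,141))):
    c=ctrl.camera(n); im=c["image"]
    for nm,k in(("blue",bk),("red",rk)):
        uv,s=blob(im,*WOOD,k,(k[0],k[1],11)); rays[n,nm]=ray(c,uv)
        print(n,nm,uv,s,cast(c,uv,104),cast(c,uv,114))
    uv,s=blob(im,*GREEN,mt); print(n,"mat",uv,s,cast(c,uv,5))
for nm in("blue","red"):
    A=0;B=0
    for n in("scene","top"):
        p,d=rays[n,nm];P=np.eye(3)-np.outer(d,d);A=A+P;B=B+P@p
    print(nm,np.linalg.solve(A,B))
E
```

```text
scene blue [358.72380952 165.19047619] [355 159   9  14 105] [504.14869487 263.87762994 104.        ] [508.53522125 255.94333732 114.        ]
scene red [192.03608247 299.73195876] [185 292  15  17 194] [ 438.08235293 -232.77296168  104.        ] [ 443.27547188 -234.64373294  114.        ]
scene mat [351.17738791 296.46588694] [ 314  262   75   70 4104] [664.65715602   5.9025904    5.        ]
top blue [240.94936709 186.6835443 ] [236 182  10  10  79] [507.04622711 265.03088243 104.        ] [504.68893355 263.50167149 114.        ]
top red [453.67625899 219.58273381] [447 214  14  12 139] [ 441.74437836 -234.69562802  104.        ] [ 440.02755922 -231.32356807  114.        ]
top mat [346.25828262 140.45098039] [ 315  111   63   60 2958] [663.56680271   9.67003005   5.        ]
blue [505.65000874 263.75843527 105.71416042]
red [ 440.74772122 -233.39647371  108.69149236]
```

```bash
cat >> h.py <<'E'
def go(x,y,z):
    o=ctrl.get_obs(); M=rot(o["eef_rot"]); d=M.T@(np.array([x,y,z])-o["tcp_pos"])
    up=R.from_matrix(M).inv()*R.from_rotvec([0,0,0])
    t=M.T@np.cross(M[:,2],[0,0,-1])
    print("t",round(o["time"],2),"tcp",o["tcp_pos"].round(1),"delta cm",(d/10).round(2),"tilt fix",t.round(3),"w",round(o["width"],1),"F",o["ft_force"].round(1))
E
python3 -c "
from h import *
go(505,264,200);go(505,264,89)"
```

```text
t 0.2 tcp [227.1 472.9 230.5] delta cm [-6.8  34.1   3.06] tilt fix [-0.     0.002  0.   ] w 85.4 F [-0.2 -1.7  0.3]
t 0.2 tcp [227.1 472.9 230.5] delta cm [-6.78 34.1  14.16] tilt fix [-0.     0.002  0.   ] w 85.4 F [-0.2 -1.7  0.3]
```

Emit:
{"op": "servo_tool", "data": {
  "series": "-0.75 3.8 0.3 0 0 0 6; -0.75 3.8 0.3 0 0 0 6; -0.75 3.8 0.3 0 0 0 6; -0.75 3.8 0.3 0 0 0 6; -0.75 3.8 0.3 0 0 0 6; -0.75 3.8 0.3 0 0 0 6; -0.75 3.8 0.3 0 0 0 6; 0 0 0 0 0 0 6",
  "force": 40
}}

```text
time: 0.87
tcp_pos: [450.6, 306.9, 205.2]
eef_rot: [-2.649, -1.688, 0.005]
ft_force: [-1.1, 0.7, -1.1]
width: 60.0
```

```bash
python3 -c "
from h import *
go(505,264,170)"
```

```text
t 0.87 tcp [450.6 306.9 205.2] delta cm [-1.59  6.75  3.51] tilt fix [-0.002  0.002  0.   ] w 60.0 F [-1.1  0.7 -1.1]
```

Emit:
{"op": "servo_tool", "data": {
  "series": "-0.6 2.5 1.2 0 0 0 6; -0.6 2.5 1.2 0 0 0 6; -0.4 1.8 1.1 0 0 0 6; 0 0 0 0 0 0 6; 0 0 0 0 0 0 6"
}}

```text
time: 1.28
tcp_pos: [508.4, 260.0, 167.5]
eef_rot: [-2.652, -1.679, 0.007]
ft_force: [-0.8, 0.5, 1.1]
width: 60.0
```

```bash
python3 -c "
from h import *
go(505,264,140)
c=ctrl.camera('scene'); im=c['image']
cv2.imwrite('pics/s1.png',cv2.cvtColor(cv2.resize(im[90:230,280:440],None,fx=4,fy=4,interpolation=2),cv2.COLOR_RGB2BGR))"
```

```text
t 1.28 tcp [508.4 260.  167.5] delta cm [ 0.22 -0.46  2.75] tilt fix [-0.005  0.002  0.   ] w 60.0 F [-0.8  0.5  1.1]
```

View pics/s1.png

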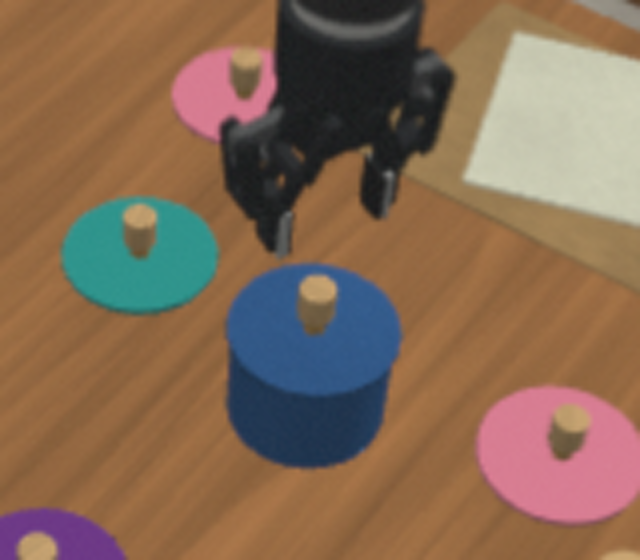

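The open fingers stand above the blue tin, one on each side of the knob (knob at crop 317,300, fingertips at 280,250 and 380,215). I'll centre the gripper and go down.

Emit:
{"op": "servo_tool", "data": {
  "series": "0.2 -0.45 1.2 0 0 0 6; 0 0 1.4 0 0 0 6; 0 0 0 0 0 0 6; 0 0 0 0 0 0 6"
}}

```text
time: 1.67
tcp_pos: [502.5, 267.7, 143.9]
eef_rot: [-2.647, -1.685, 0.003]
ft_force: [0.2, 0.4, 1.1]
width: 60.2
```

```bash
python3 -c "
from h import *
go(505,264,90)
c=ctrl.camera('scene'); im=c['image']
cv2.imwrite('pics/s2.png',cv2.cvtColor(cv2.resize(im[120:220,300:420],None,fx=5,fy=5,interpolation=2),cv2.COLOR_RGB2BGR))"
```

```text
t 1.67 tcp [502.5 267.7 143.9] delta cm [-0.24  0.41  5.39] tilt fix [-0.004 -0.     0.   ] w 60.2 F [0.2 0.4 1.1]
```

View pics/s2.png

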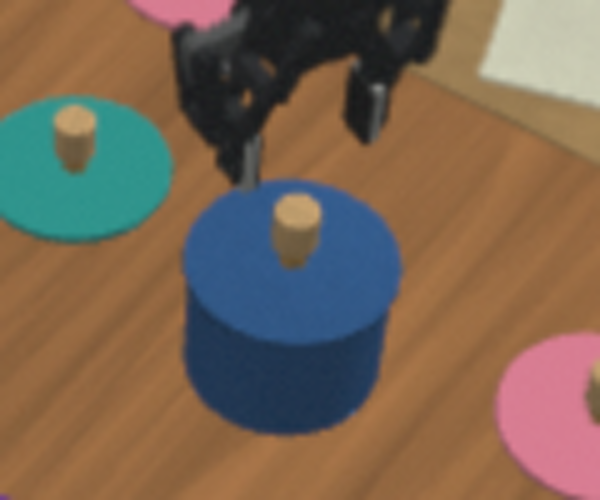

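The fingers still straddle the knob (at crop 297,225), and their midpoint is near crop (310,165). I'll correct the few mm of sideways error while going down.

Emit:
{"op": "servo_tool", "data": {
  "series": "-0.2 0.35 1.2 0 0 0 6; 0 0 1 0 0 0 6; 0 0 0 0 0 0 6; 0 0 0 0 0 0 6"
}}

```text
time: 2.05
tcp_pos: [505.4, 266.0, 123.1]
eef_rot: [-2.646, -1.689, -0.005]
ft_force: [0.3, -0.2, -0.4]
width: 60.2
```

```bash
python3 -c "
from h import *
go(505,264,89)
c=ctrl.camera('top'); im=c['image']
print(cast(c,(240.95,186.68),110))
cv2.imwrite('pics/t2.png',cv2.cvtColor(cv2.resize(im[140:240,180:300],None,fx=5,fy=5,interpolation=2),cv2.COLOR_RGB2BGR))"
```

```text
t 2.05 tcp [505.4 266.  123.1] delta cm [-0.21  0.05  3.41] tilt fix [-0.001 -0.004  0.   ] w 60.2 F [ 0.3 -0.2 -0.4]
[505.64037723 264.11234627 110.        ]
```

View pics/t2.png

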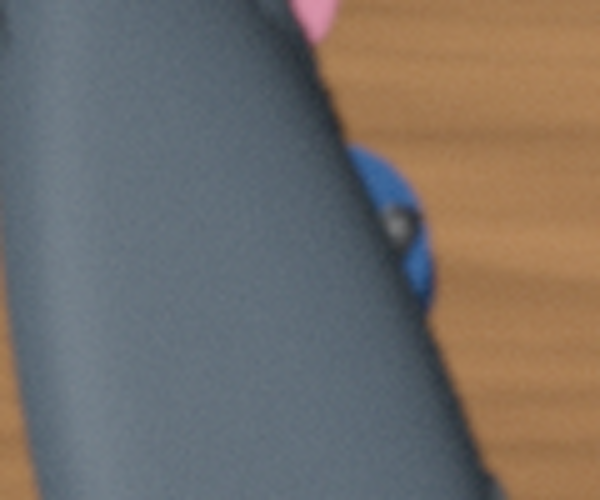

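The arm hides the knob in the top view, so I'll rely on the scene camera from here. I'll descend to grasp height.

Emit:
{"op": "servo_tool", "data": {
  "series": "-0.2 0.1 1.1 0 0 0 6; 0 0 1.1 0 0 0 6; 0 0 0.9 0 0 0 6; 0 0 0 0 0 0 6; 0 0 0 0 0 0 6"
}}

```text
time: 2.52
tcp_pos: [505.5, 263.2, 88.5]
eef_rot: [-2.646, -1.688, -0.003]
ft_force: [-0.5, 0.5, 0.2]
width: 60.0
```

```bash
python3 -c "
from h import *
go(505,264,89)
c=ctrl.camera('scene'); im=c['image']
cv2.imwrite('pics/s3.png',cv2.cvtColor(cv2.resize(im[120:220,300:420],None,fx=5,fy=5,interpolation=2),cv2.COLOR_RGB2BGR))"
```

```text
t 2.52 tcp [505.5 263.2  88.5] delta cm [ 0.05 -0.07 -0.05] tilt fix [-0.001 -0.003  0.   ] w 60.0 F [-0.5  0.5  0.2]
```

View pics/s3.png

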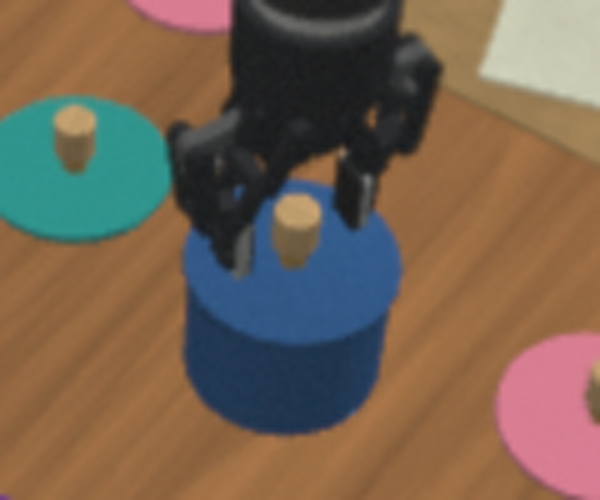

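The pads at crop (240,250) and (362,197) stand either side of the knob (297,228), well centred. Now I'll close.

Emit:
{"op": "servo_tool", "data": {
  "series": "0 0 0 0 0 0 5; 0 0 0 0 0 0 4; 0 0 0 0 0 0 3.2; 0 0 0 0 0 0 2.7; 0 0 0 0 0 0 2.2; 0 0 0 0 0 0 1.5; 0 0 0 0 0 0 1.5; 0 0 0 0 0 0 1.5",
  "force": 40
}}

```text
time: 3.23
tcp_pos: [505.8, 263.6, 89.4]
eef_rot: [-2.646, -1.688, -0.005]
ft_force: [0.2, -0.1, -0.6]
width: 22.6
```

Emit:
{"op": "servo_tool", "data": {
  "series": "0 0 -0.4 0 0 0 1.5; 0 0 -0.7 0 0 0 1.5; 0 0 -1 0 0 0 1.5; 0 0 -1 0 0 0 1.5; 0 0 -1 0 0 0 1.5; 0 0 -1 0 0 0 1.5; 0 0 0 0 0 0 1.5; 0 0 0 0 0 0 1.5"
}}

```text
time: 3.9
tcp_pos: [506.1, 263.3, 147.1]
eef_rot: [-2.646, -1.688, -0.007]
ft_force: [-0.2, 0.1, -2.0]
width: 23.0
```

```bash
python3 -c "
from h import *
go(664,8,120)
c=ctrl.camera('scene'); im=c['image']
cv2.imwrite('pics/s4.png',cv2.cvtColor(cv2.resize(im[90:230,280:440],None,fx=4,fy=4,interpolation=2),cv2.COLOR_RGB2BGR))"
```

```text
t 3.9 tcp [506.1 263.3 147.1] delta cm [-16.51  25.08   2.64] tilt fix [ 0.    -0.005  0.   ] w 23.0 F [-0.2  0.1 -2. ]
```

View pics/s4.png

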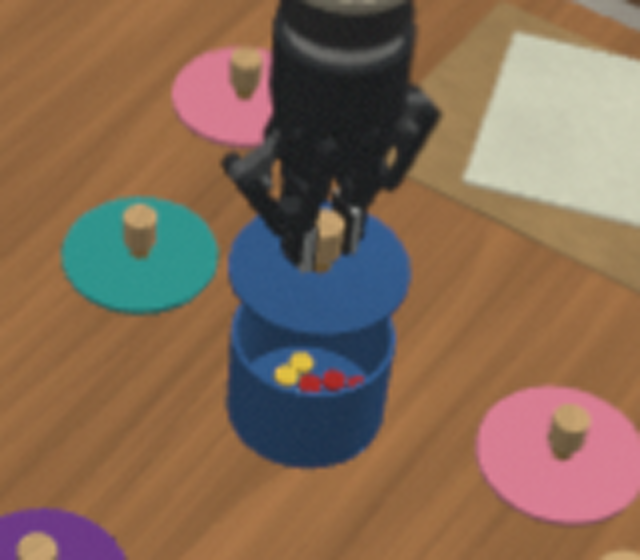

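The lid hangs level in the gripper above the open tin, with the buttons visible at crop (320,375). The tin hasn't moved. Now I'll carry the lid to the mat.

Emit:
{"op": "servo_tool", "data": {
  "series": "-0.5 0.7 0 0 0 0 1.5; -1 1.5 0 0 0 0 1.5; -1.4 2.1 0 0 0 0 1.5; -1.4 2.1 0 0 0 0 1.5; -1.4 2.1 0 0 0 0 1.5; -1.4 2.1 0 0 0 0 1.5; -1.4 2.1 0 0 0 0 1.5; -1.4 2.1 0 0 0 0 1.5"
}}

```text
time: 4.62
tcp_pos: [599.1, 106.6, 141.9]
eef_rot: [-2.635, -1.7, 0.003]
ft_force: [0.5, -0.5, -3.0]
width: 22.8
```

Emit:
{"op": "servo_tool", "data": {
  "series": "-1.4 2.1 0 0 0 0 1.5; -1.4 2.1 0 0 0 0 1.5; -1 1.5 0 0 0 0 1.5; -0.5 0.7 0 0 0 0 1.5; 0 0 0 0 0 0 1.5"
}}

```text
time: 5.03
tcp_pos: [641.6, 28.4, 135.7]
eef_rot: [-2.642, -1.689, 0.014]
ft_force: [0.3, -0.2, -0.5]
width: 22.7
```

```bash
python3 -c "
from h import *
go(664,8,120)"
```

```text
t 5.03 tcp [641.6  28.4 135.7] delta cm [-0.91  2.91  1.54] tilt fix [-0.01   0.004  0.   ] w 22.7 F [ 0.3 -0.2 -0.5]
```

Emit:
{"op": "servo_tool", "data": {
  "series": "-0.3 1 0.8 -0.01 0 0 1.5; -0.3 1 1 0 0 0 1.5; -0.2 0.7 1 0 0 0 1.5; 0 0 1.2 0 0 0 1.5; 0 0 1.2 0 0 0 1.5; 0 0 1 0 0 0 1.5; 0 0 0 0 0 0 1.5; 0 0 0 0 0 0 1.5"
}}

```text
time: 5.7
tcp_pos: [661.6, 11.7, 62.9]
eef_rot: [-2.64, -1.698, 0.013]
ft_force: [-0.2, -0.4, -1.5]
width: 22.6
```

```bash
python3 -c "
from h import *
go(664,8,25)
c=ctrl.camera('scene'); im=c['image']
cv2.imwrite('pics/s5.png',cv2.cvtColor(cv2.resize(im[190:340,270:450],None,fx=4,fy=4,interpolation=2),cv2.COLOR_RGB2BGR))"
```

```text
t 5.7 tcp [661.6  11.7  62.9] delta cm [-0.22  0.4   3.79] tilt fix [-0.007  0.005  0.   ] w 22.6 F [-0.2 -0.4 -1.5]
```

View pics/s5.png

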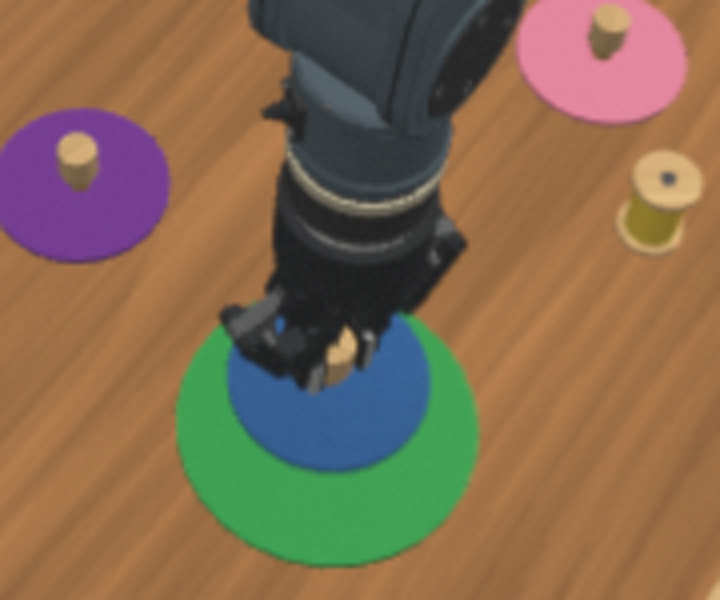

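The lid (centre at crop 330,385) hangs level above the mat (centre 327,427). The offset fits its height. I'll lower it in small steps.

Emit:
{"op": "servo_tool", "data": {
  "series": "-0.2 0.3 1 -0.007 0.005 0 1.5; 0 0 0.9 0 0 0 1.5; 0 0 0.6 0 0 0 1.5; 0 0 0.3 0 0 0 1.5; 0 0 0 0 0 0 1.5; 0 0 0 0 0 0 1.5"
}}

```text
time: 6.25
tcp_pos: [664.9, 10.1, 36.4]
eef_rot: [2.639, 1.701, 0.005]
ft_force: [0.4, -0.6, -1.5]
width: 22.6
```

```bash
python3 -c "
from h import *
go(664,8,25)"
```

```text
t 6.25 tcp [664.9  10.1  36.4] delta cm [-0.23  0.    1.14] tilt fix [ 0.003 -0.002  0.   ] w 22.6 F [ 0.4 -0.6 -1.5]
```

Emit:
{"op": "servo_tool", "data": {
  "series": "0 0 0.4 0 0 0 1.5; 0 0 0.3 0 0 0 1.5; 0 0 0.2 0 0 0 1.5; 0 0 0 0 0 0 1.5; 0 0 0 0 0 0 1.5"
}}

```text
time: 6.67
tcp_pos: [666.2, 10.2, 28.4]
eef_rot: [2.637, 1.7, 0.009]
ft_force: [0.1, 0.1, -2.1]
width: 23.2
```

Emit:
{"op": "servo_tool", "data": {
  "series": "0 0 0.2 0 0 0 1.5; 0 0 0 0 0 0 1.5; 0 0 0 0 0 0 1.5"
}}

```text
time: 6.92
tcp_pos: [666.4, 10.2, 26.5]
eef_rot: [2.637, 1.7, 0.009]
ft_force: [0.2, -0.8, -1.1]
width: 22.7
```

Emit:
{"op": "servo_tool", "data": {
  "series": "0 0 0.15 0 0 0 1.5; 0 0 0 0 0 0 1.5; 0 0 0 0 0 0 1.5"
}}

```text
time: 7.17
tcp_pos: [667.0, 10.1, 25.7]
eef_rot: [2.636, 1.699, 0.011]
ft_force: [0.1, 0.1, -1.6]
width: 22.6
```

Emit:
{"op": "servo_tool", "data": {
  "series": "0 0 0.15 0 0 0 1.5; 0 0 0 0 0 0 1.5; 0 0 0 0 0 0 1.5"
}}

```text
time: 7.42
tcp_pos: [667.5, 10.0, 25.8]
eef_rot: [2.636, 1.699, 0.013]
ft_force: [0.3, -0.2, -2.1]
width: 22.5
```

Emit:
{"op": "servo_tool", "data": {
  "series": "0 0 0.15 0 0 0 1.5; 0 0 0 0 0 0 1.5; 0 0 0 0 0 0 1.5"
}}

```text
time: 7.67
tcp_pos: [667.9, 9.9, 25.6]
eef_rot: [2.635, 1.698, 0.014]
ft_force: [0.2, 0.2, 0.1]
width: 22.6
```

Emit:
{"op": "servo_tool", "data": {
  "series": "0 0 0.2 0 0 0 1.5; 0 0 0 0 0 0 1.5; 0 0 0 0 0 0 1.5"
}}

```text
time: 7.92
tcp_pos: [668.4, 9.8, 25.8]
eef_rot: [2.634, 1.698, 0.016]
ft_force: [-0.4, -0.1, -0.2]
width: 22.9
```

```bash
python3 -c "
from h import *
go(664,8,25)
go(664,8,25)
for i in range(4): ctrl.camera('scene'); print(ctrl.get_obs()['ft_force'].round(2))
"
```

```text
t 7.92 tcp [668.4   9.8  25.8] delta cm [-0.35 -0.33  0.07] tilt fix [ 0.012 -0.004  0.   ] w 22.9 F [-0.4 -0.1 -0.2]
t 7.92 tcp [668.4   9.8  25.8] delta cm [-0.35 -0.33  0.07] tilt fix [ 0.012 -0.004  0.   ] w 22.9 F [-0.4 -0.1 -0.2]
[ 1.44 -0.28  0.7 ]
[-0.06  0.27  1.36]
[0.3  0.06 0.73]
[ 0.1  -0.39 -0.08]
```

Mat contact: the z force went from about -1.5 N (lid weight) to about 0.5 N and z stopped falling. I'll release slowly, then retreat.

Emit:
{"op": "servo_tool", "data": {
  "series": "0 0 0 0 0 0 2.5; 0 0 0 0 0 0 2.8; 0 0 0 0 0 0 3.4; 0 0 0 0 0 0 4.5; 0 0 0 0 0 0 5.5; 0 0 0 0 0 0 6; 0 0 0 0 0 0 6"
}}

```text
time: 8.7
tcp_pos: [668.0, 10.0, 24.1]
eef_rot: [2.635, 1.698, 0.014]
ft_force: [0.5, -1.0, -0.8]
width: 59.9
```

Emit:
{"op": "servo_tool", "data": {
  "series": "0 0 -0.5 0 0 0 6; 0 0 -1 0 0 0 6; 0 0 -1.5 0 0 0 6; 0 0 -2 0 0 0 6; 0 0 -2.5 0 0 0 6; 0 0 -2.5 0 0 0 6; 0 0 -2.5 0 0 0 6; 0 0 -2 0 0 0 6"
}}

```text
time: 9.37
tcp_pos: [661.7, 10.5, 172.0]
eef_rot: [-2.64, -1.702, 0.002]
ft_force: [0.3, -0.4, -0.5]
width: 60.0
```

Emit:
{"op": "servo_tool", "data": {
  "series": "1 -2.5 -1 0 0 0 6; 1.3 -3.3 -1 0 0 0 6; 1.3 -3.3 -1 0 0 0 6; 1.3 -3.3 -1 0 0 0 6; 1.3 -3.3 0 0 0 0 6; 1 -2 0 0 0 0 6; 0 0 0 0 0 0 6; 0 0 0 0 0 0 6"
}}

```text
time: 10.03
tcp_pos: [531.3, 153.1, 232.1]
eef_rot: [2.632, 1.689, 0.04]
ft_force: [0.1, 0.5, -0.1]
width: 59.9
```

Run:
```python
from h import *
go(664,8,200)
for n,mt,bt,rk in(("scene",(350,283),(358,175),(192,300)),("top",(345,140),(243,191),(454,220))):
    c=ctrl.camera(n); save(c,n+"9")
    for nm,k,z,r in(("lidknob",mt,40,16),("red",rk,104,11)):
        try:
            uv,s=blob(c["image"],*WOOD,k,(k[0],k[1],r)); print(n,nm,uv,s[4],cast(c,uv,z))
        except Exception as e: print(n,nm,e)
```

```text
t 10.03 tcp [531.3 153.1 232.1] delta cm [-7.71 18.02  3.56] tilt fix [ 0.025 -0.014  0.   ] w 59.9 F [ 0.1  0.5 -0.1]
scene lidknob [353.48333333 288.375     ] 120 [665.47747002   9.71817861  40.        ]
scene red [192.04123711 299.71649485] 194 [ 438.06626378 -232.74329501  104.        ]
top lidknob [347.91428571 133.54285714] 70 [669.90049025   8.68089396  40.        ]
top red [453.63768116 219.61594203] 138 [ 441.66328336 -234.60189054  104.        ]
```

View pics/scene9.png

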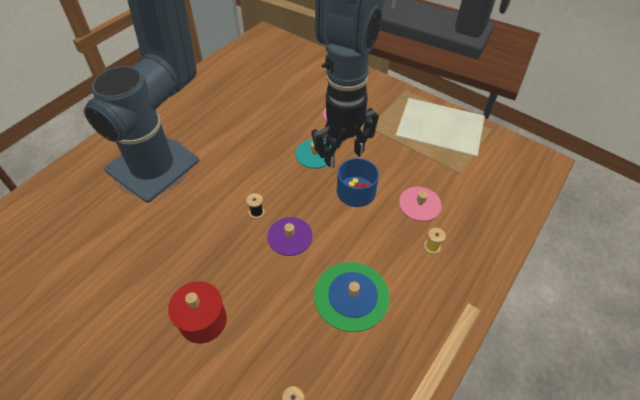

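The lid lies flat and knob up at (353,290), centred on the mat. The open tin stands at (358,183), the red tin hasn't moved, and the arm is clear. Handing in.

```bash
python3 -c "
from h import *
print(ctrl.sign_off())"
```

```text
the job is handed in; nothing more can be done
None
```

I lifted the blue lid off by its knob, carried it to the green mat, lowered it until it touched, and released it. I handed the job in at about 10 s of the 38 s allowed.

- **Lid:** In the final scene picture it lies flat, knob up, on the mat. The two cameras put the knob at (665, 10) and (670, 9) mm, and the mat's centre is at about (664, 8). That is 2 to 6 mm off centre against the 32 mm allowed. The two views differ by about 4 mm.
- **Tins:** The red knob's position is unchanged to within about 0.2 mm. The open blue tin is upright and looks to be where it was, but I checked that only by eye.
- **Arm:** It was clear of everything at hand-in, with no notable contact force.
- **Other checks:** The gripper read about 22.6 mm on the 24 mm knob, but the grip held. The top camera was no use for checking the grasp because the arm hid the knob. `sign_off` gave no verdict.

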